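# Close and lock the pump box of the coffee machine

### The arm

A 7-joint arm with a two-finger parallel gripper is mounted at the origin on the work surface. World frame = base frame: x ahead of the robot, y to its left, z up, the work surface at z = 0. Lengths are in m, angles in rad, forces in N, time in s.
With the tool pointing down it reaches from about 0.425 to 0.875 m from the base axis. Payload 4.7 kg.
Tool frame: the origin (TCP) lies at the centre of the arm's flange, where the gripper is bolted on; the fingertips stand 173 mm ahead of it and the grasp point (between the pads) lies 155 mm ahead of it; z points along the fingers, y is the line along which they close (so a half turn about z gives the same grasp; the last joint's range is limited). The gripper opens to 85 mm and grips with 20 to 120 N. Pads are 22 mm wide; open, the fingers measure 114 mm over their backs; the gripper's body (76 mm by 85 mm) begins 54 mm behind the grasp point. The pads swing forward as they close: fully open they stand 13 mm farther back than shut.
Start: joints at [1.35, 0.321, -0.07, 1.45, 0.023, 1.371, -0.057], TCP at [0.151, -0.632, 0.405] pointing down, gripper open.
Joint ranges: [-2.86, 2.86], [-0.3, 2.09], [-1.38, 1.24], [0.06, 2.45], [-1.56, 4.7], [0.09, 2.05], [-2.69, 2.69]. Speed limits (rad/s): [2.57, 2.57, 3.14, 3.14, 3.14, 3.14, 3.14].

### API

Orientations are given as a rotation vector (axis times angle).
In Python, from bench import bot, vision, order gives the robot as it stands.
- The arm moves only by the tool jog_arm, never from a script. Its argument "moves" is a list that holds one entry, the list of rows, each a list of 7 numbers: the shift along the world's x, y, z in cm, then the turn, a rotation vector about the world's x, y, z in degrees, then the gripper command: -1 is fully open, 1 is shut, values between are in proportion. A call has 1 to 5 rows; each row is the pose to reach, as a shift and turn from the pose commanded when the call began; what a row does not reach only later rows make up. A row lasts 1/8 s, in which the tool goes at most 62.5 mm and 10.7 degrees, less where a joint would pass 70% of its speed; a pose out of reach is approached as far as the arm can. A call with a gripper value outside its range is refused whole. The fingers move at their own pace and stop on an object; "grip_force" is the grip in N (left out, the last holds). Time passes only in rows, so rows that repeat a pose let the fingers close. It gives the time, the measured TCP pose, the force, the opening and the grip force at its end, in the units of the state.
- bot.sense(): the state, without advancing time (a new reading comes with each control period).
- vision.grab_frame(name): name is "scene" or "top" or "wrist"; returns a dict with "frame" (480x640x3 uint8, red, green, blue), "range_z" (480x640 float32, m along the optical axis (not along the pixel's ray), 0 where there is no reading), "camera_matrix" (3x3 intrinsics, pixels), "k1" (the pictures are not rectified: a ray, as slopes to the right and down, at radius r is drawn at 1 + k1 r^2 times it, then the intrinsics apply), "origin" and "orientation" of the camera in the world. Camera axes: x right, y up, looking along -z (the intrinsics and any distortion apply to the point x, -y, -z); pixel columns grow to the right and rows downward; lengths in m; the calibration is good to about 2 mm. A picture is of the moment at which its call begins.
- order.close_job(): hands the job in; it is judged then, once.
The state is a dict: "t": time; "joints": joint angles; "dq": joint speeds; "joint_efforts": joint torques, N m; "tcp_pos": TCP position; "orientation": TCP orientation; "ft_force": force on the tool from outside, world axes, zero at the start; "moment": the same for the moment, N m; "opening": finger opening in m; "grasp_force": force on a finger pad.
Only numpy, scipy, OpenCV 4.12 (cv2) and the standard library are available. Lean on these libraries where they do the work, as an engineer would, in place of code of your own. Each camera call takes 0.05 s, during which the arm holds its last target. There are 200 camera calls.

### The job

Slide the open cover of the steel pump box fully home against its end stop, squeezing the springy seal strip there, and hold it home while you push the winged quarter-turn stud in through its slot and turn it a quarter turn clockwise, so that it locks the cover; then let go. Do it gently, by feel: never press the stud harder than about 25 N onto the catch below it, and leave the jar, mug and tamper where they stand.

Things in the scene. Friction and masses are not known exactly. Their poses are not given: they have to be found in the camera images.
- pump_box: Fixed stainless housing, 320 (x) by 200 (y) mm, 90 mm high to its deck. Origin: centre of its underside; z up. The cover lies on the deck between rails along x (10 mm high, inner faces y = +-79 mm) and shuts towards +x against an end stop, a bar 12 mm high at x = 88 to 98 mm. A black seal strip stands 6 mm out of the stop and pushes the cover back: 3 N at first touch, 9 N at home.
- cover (a joint): How far the cover is open, m: 0 = home, grows as it slides to the box's -x, to 0.075. Aluminium plate 168 by 150 by 4 mm on the deck (top face 94 mm above the counter), with an upright lip (to 22 mm above the deck) along its -x edge, at box x = -80 mm when shut. Friction about 3 N; let go unlocked at home, the seal pushes it back some 5 mm.
- wing (a point): Centre of the stud's wing, the part to grip: upright dark steel bar 36 mm long (its y axis), 12 mm thick (x), 32 mm high (z), on a 12 mm round stem carried by the cover. With the stud out it is 143 mm above the counter (49 mm above the cover's top), on the box's centre line y = 0, at box x = 60 mm minus the cover's opening. Turns and sinks with the stud.
- stud (a joint): Turn of the stud, rad, growing clockwise seen from above: 0 = wing and cross-pin along the box's y, in line with the catch's slot, the only angle (within about 0.15) at which the pin passes the slot; pi/2 = wing along the box's x, locked; end stops at -0.7 and 1.65. Starts anywhere from -0.5 to 0.5. Friction 0.02 N m.
- plunger (a joint): How far the stud is pushed in, m: 0 = out. A spring resists: 3.5 N at 0 and 0.3 N more per mm. Off the slot the pin meets the catch's plate 1.5 to 11.5 mm in. Over the slot it goes through, can turn once 11 to 21 mm in, and bottoms 2 mm deeper, always past 12.5 mm. Turned to pi/2 and let go, the spring lifts it 2.5 mm into a groove of the catch: locked.
- receptacle: Bracket of the catch, fixed under the deck opening at box x = 60 mm, y = 0, origin 78.5 mm above the counter, axes as the box. It carries the catch plate, 37 by 36 mm, with a slot 24 mm (y) by 8.4 mm (x), under the stud when the cover is home (within about 1.5 mm). The plate's height differs by +-5 mm between starts and is not measured. Over 25 N bends it.
- cam: Cross-pin at the foot of the stud, 20 mm along its y axis, 5 mm wide, 4 mm high, 56 mm below the wing's centre; hidden under the cover.
- bean_jar: Bystander: glass jar of coffee beans, 100 mm across, 132 mm high, upright. Origin: centre of its underside.
- mug: Bystander: white mug, 80 mm across, 85 mm high. Origin: centre of its underside.
- tamper: Bystander: steel coffee tamper standing on its 58 mm base, 80 mm high. Origin: centre of its underside.

How it is judged:
On the way, in this order (a step that is already met when the one before it is completed fails the run):
1. the cover is slid home while the stud is still out (value of joint cover below 0.002 m and value of joint plunger below 0.005 m), for 0.2 s.
2. the stud is pushed in through the slot, still in line with it (value of joint plunger above 0.0105 m and value of joint stud below 0.4 rad), for 0.05 s.
At the end, for the whole second after the job is handed in: The cover is home (within 2.5 mm), the stud is turned to pi/2 (at least 1.3 rad), sits 7.5 to 20.5 mm in with its pin pulled up by the spring against the catch (over 2 N), still, and released (value of joint cover below 0.0025 m and value of joint stud above 1.3 rad and value of joint plunger between 0.0075 and 0.0205 m and contact force between cam and receptacle above 2 N and velocity of joint stud below 0.05 rad/s); the robot touches nothing.
It fails at once if the stud's pin is pressed onto the catch with more than 25 N (contact force between cam and receptacle above 25 N).
It fails at once if the jar, mug or tamper is moved more than 30 mm (distance of any of bean_jar, mug, tamper from where it was at the start of the episode above 0.03 m).
It also fails if it takes over 48 s, if anything falls off the work surface, if the arm or the gripper's body presses on something with over 40 N, if the wrist force passes 120 N, or if a joint passes its speed limit or range.

## Working session

There is one attempt and no reset: what is moved stays moved. The work goes in short steps, Python scripts to look and compute and a tool call to move; the robot and the scene stay as the last step left them, time stands still between calls to the robot, and variables do not carry over. Pictures are saved under pics/ and viewed, at most 10 in all, crops included, and the job is handed in when it is done.

Besides the shell and the picture viewer there is one more tool, called after ">>>" as a command line: name --argument value ..., lists and objects as JSON in quotes. jog_arm: Moves the arm, as the interface text tells. Its arguments: {"type":"object","properties":{"moves":{"type":"array","items":{"type":"array","items":{"type":"array","items":{"type":"number"}}}},"grip_force":{"type":"number"}},"required":["moves"]}

```bash
mkdir -p pics; ls
python3 - <<'E'
from bench import bot,vision
import cv2,numpy as np
s=bot.sense(); print({k:np.round(v,3) for k,v in s.items()})
for n in ("top","scene"):
    d=vision.grab_frame(n); np.savez(f"{n}0.npz",**d)
    cv2.imwrite(f"pics/{n}0.png",d["frame"][:,:,::-1])
    print(n,d["camera_matrix"],d["k1"],d["origin"],d["orientation"])
E
```

```text
pics
{'t': np.float64(0.0), 'joints': array([ 1.35 ,  0.322, -0.07 ,  1.452,  0.023,  1.371, -0.057]), 'dq': array([ 0.   ,  0.   ,  0.   ,  0.002, -0.001, -0.   , -0.   ]), 'joint_efforts': array([ 0.0000e+00, -4.9358e+01, -3.8200e-01, -3.1433e+01,  1.3000e-02,
        1.2000e-02, -0.0000e+00]), 'tcp_pos': array([ 0.151, -0.632,  0.404]), 'orientation': array([-3.118e+00, -3.680e-01,  1.000e-03]), 'ft_force': array([-0.907,  0.416, -0.564]), 'moment': array([-0.027, -0.023, -0.012]), 'grasp_force': np.float64(0.0), 'opening': np.float64(0.085)}
top [[524.71417133   0.         320.72037641]
 [  0.         524.71417133 239.1682058 ]
 [  0.           0.           1.        ]] 5.996754250672116e-05 [0.39873829 0.01712134 0.95634341] [ 0.16333502 -0.1603223  -1.53463369]
scene [[435.33484886   0.         321.26324622]
 [  0.         435.33484886 239.23692495]
 [  0.           0.           1.        ]] -0.04733300791509284 [ 1.26433431 -0.10019312  0.55199123] [0.82460273 0.68547548 1.30135595]
```

View pics/top0.png

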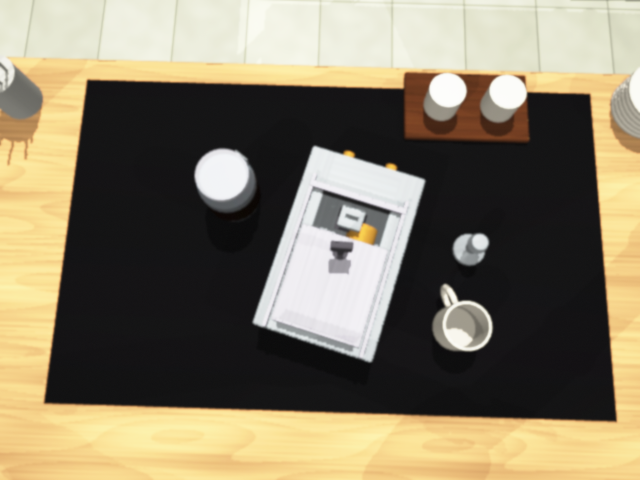

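View pics/scene0.png

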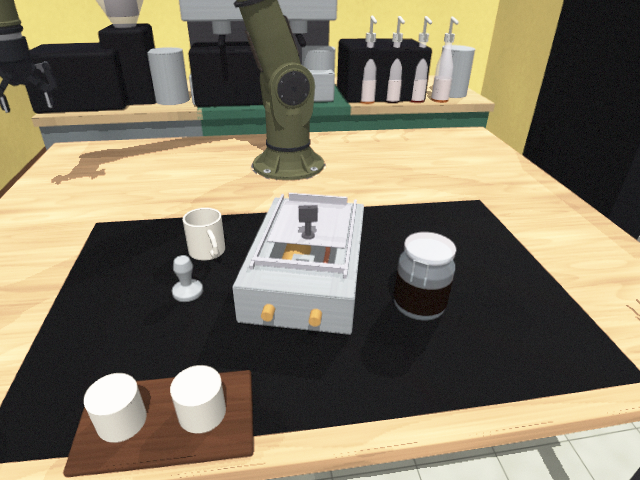

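Top view: the box spans corners (316,148), (425,178), (371,360) and (254,325), and shuts towards image up. The dark wing is at (341,247), the catch at (350,217). The jar (227,180), tamper (470,248) and mug (462,327) stand clear.

```bash
cat > h.py <<'E'
import numpy as np,cv2
from scipy.spatial.transform import Rotation as R
def cloud(d):
    K=d["camera_matrix"];z=d["range_z"];v,u=np.mgrid[0:480,0:640]
    p=np.stack([u,v],-1).reshape(-1,1,2).astype(float)
    n=cv2.undistortPoints(p,K,np.array([float(d["k1"]),0,0,0])).reshape(480,640,2)
    c=np.stack([n[...,0]*z,-n[...,1]*z,-z],-1)
    P=c@R.from_rotvec(d["orientation"]).as_matrix().T+d["origin"]
    P[z<=0]=np.nan
    return P
def rect(q):
    r=cv2.minAreaRect((q*1000).astype(np.float32)); b=cv2.boxPoints(r)
    return np.round(r[0],1),np.round(r[1],1),r[2]
E
python3 - <<'E'
from h import *
for n in("top","scene"):
    d=np.load(n+"0.npz");P=cloud(d);x,y,z=P[...,0],P[...,1],P[...,2]
    roi=(abs(x-.42)<.25)&(abs(y)<.12)
    if n=="top": 
        m=np.zeros((480,640),bool); m[140:365,250:428]=1; roi=m
    for lo,hi in((.084,.14),(.097,.103),(.106,.12),(.125,.17)):
        m=roi&(z>lo)&(z<hi); 
        if m.sum()>5:
            q=P[m]; print(n,lo,hi,m.sum(),rect(q[:,:2]),"med",np.round(np.median(q,0),4),"zmax",q[:,2].max())
    if n=="top":
        m=roi&(z>.084)&(z<.14); cs,_=cv2.findContours(m.astype(np.uint8),0,1);c=max(cs,key=cv2.contourArea)[:,0]
        q=P[c[:,1],c[:,0],:2]; print("deck contour",rect(q))
        for u,v in((341,247),(350,217),(340,266),(330,300),(320,340)): print(u,v,P[v,u].round(4),d["frame"][v,u])
E
```

```text
top 0.084 0.14 20269 (array([577.2,  30.2]), array([292.8, 323.9]), 73.9806900024414) med [ 0.5387 -0.0079  0.0929] zmax 0.13990159579629924
top 0.097 0.103 2160 (array([556.1,  45. ]), array([276.3, 271.7]), 73.8975601196289) med [ 0.5656 -0.0167  0.0999] zmax 0.10299305231471967
top 0.106 0.12 232 (array([548.2,  54.9]), array([216.5, 255.9]), 82.04753112792969) med [0.4269 0.0244 0.112 ] zmax 0.11925851293590572
top 0.125 0.17 251 (array([558.5, -10.9]), array([35.5, 13.2]), 87.16748046875) med [ 0.5555 -0.0105  0.1581] zmax 0.16185408441251303
deck contour (array([564.9, -12.7]), array([203.5, 323.9]), 73.95343780517578)
341 247 [ 0.5545 -0.0105  0.1598] [93 89 95]
350 217 [ 0.6256 -0.0281  0.0708] [116 120 120]
340 266 [ 0.5355 -0.0119  0.0919] [156 153 159]
330 300 [0.4783 0.0033 0.0946] [239 237 241]
320 340 [0.4136 0.0177 0.088 ] [149 155 156]
scene 0.084 0.14 6369 (array([548.1,  -7.5]), array([203.4, 292.3]), 74.058349609375) med [ 0.5514 -0.0119  0.0926] zmax 0.139872135689457
scene 0.097 0.103 962 (array([540.2,  -5.2]), array([170.1, 270.8]), 73.85787200927734) med [ 0.6053 -0.0291  0.0993] zmax 0.10296350740026122
scene 0.106 0.12 189 (array([494.3,   8.3]), array([128.3, 147.3]), 73.64680480957031) med [0.4329 0.0121 0.1096] zmax 0.11982320757842552
scene 0.125 0.17 327 (array([559.5, -10.6]), array([17.9, 34.6]), 0.39750510454177856) med [ 0.5637 -0.0108  0.1447] zmax 0.1592531499159362
```

>>> jog_arm --moves '[[[2.7,4.14,0,0,0,5.1,-1],[5.4,8.28,0,0,0,10.2,-1],[8.1,12.42,0,0,0,15.3,-1],[10.8,16.56,0,0,0,20.4,-1],[13.5,20.7,0,0,0,25.5,-1]]]' --grip_force 40

```text
t: 0.72
tcp_pos: [0.2869, -0.4236, 0.4044]
orientation: [-2.96, -1.052, 0.0]
ft_force: [0.2, -0.7, 0.6]
opening: 0.0857
grasp_force: 0.0
```

>>> jog_arm --moves '[[[2.7,4.14,0,0,0,5.1,-1],[5.4,8.28,0,0,0,10.2,-1],[8.1,12.42,0,0,0,15.3,-1],[10.8,16.56,0,0,0,20.4,-1],[13.5,20.7,0,0,0,25.5,-1]]]'

```text
t: 1.35
tcp_pos: [0.4217, -0.2166, 0.4045]
orientation: [2.655, 1.679, -0.0]
ft_force: [1.0, -0.4, -0.3]
opening: 0.0856
grasp_force: 0.0
```

>>> jog_arm --moves '[[[2.7,4.14,0,0,0,5.1,-1],[5.4,8.28,0,0,0,10.2,-1],[8.1,12.42,0,0,0,15.3,-1],[10.8,16.56,0,0,0,20.4,-1],[13.5,20.7,0,0,0,25.5,-1]]]'

```text
t: 1.98
tcp_pos: [0.5567, -0.01, 0.4045]
orientation: [2.22, 2.223, -0.001]
ft_force: [0.6, 0.1, -0.6]
opening: 0.0858
grasp_force: 0.0
```

```bash
cat > st.py <<'E'
from bench import bot
from h import *
s=bot.sense();M=R.from_rotvec(s["orientation"]).as_matrix()
print("t",round(float(s["t"]),2),"tcp",np.round(s["tcp_pos"],4),"yaw_y",round(np.degrees(np.arctan2(M[1,1],M[0,1])),2),"z",M[:,2].round(3),"f",np.round(s["ft_force"],1),"m",np.round(s["moment"],2),"q",np.round(s["joints"],2),"op",round(float(s["opening"]),4))
E
python3 st.py
python3 - <<'E'
from bench import vision
from h import *
d=vision.grab_frame("wrist"); np.savez("w1.npz",**d); cv2.imwrite("pics/w1.png",d["frame"][:,:,::-1])
P=cloud(d);z=P[...,2]
m=(z>.152)&(z<.168)&(abs(P[...,0]-.556)<.04)&(abs(P[...,1]+.011)<.04); q=P[m]
print(m.sum(),rect(q[:,:2]),np.median(q,0),"px",np.argwhere(m).mean(0))
E
```

```text
t 1.98 tcp [ 0.5567 -0.01    0.4045] yaw_y 0.09 z [-0. -0. -1.] f [ 0.6  0.1 -0.6] m [-0.06 -0.04  0.  ] q [ 0.64  0.19 -0.76  1.66  0.13  1.34 -0.13] op 0.0858
925 (array([557.7,  -9. ]), array([35.8, 12. ]), 87.12657928466797) [ 0.55778417 -0.00717727  0.15982224] px [254.2172973  316.85945946]
```

>>> jog_arm --moves '[[[0.1,0.1,-3,0,0,-3,-1],[0.1,0.1,-6,0,0,-3,-1],[0.1,0.1,-8.5,0,0,-3,-1],[0.1,0.1,-10.2,0,0,-3,-1],[0.1,0.1,-10.2,0,0,-3,-1]]]'

```text
t: 2.65
tcp_pos: [0.5566, -0.0104, 0.3015]
orientation: [-2.278, -2.16, 0.003]
ft_force: [0.7, 0.3, -0.8]
opening: 0.0853
grasp_force: 0.0
```

>>> jog_arm --moves '[[[0,0,0,0,0,0,0.2],[0,0,0,0,0,0,0.6],[0,0,0,0,0,0,1],[0,0,0,0,0,0,1],[0,0,0,0,0,0,1]]]' --grip_force 40

```text
t: 3.28
tcp_pos: [0.5574, -0.0102, 0.3032]
orientation: [2.279, 2.161, 0.001]
ft_force: [0.3, -0.5, 2.2]
opening: 0.0118
grasp_force: 42.8
```

```bash
python3 st.py
```

```text
t 3.27 tcp [ 0.5574 -0.0102  0.3032] yaw_y -3.05 z [ 0.001 -0.    -1.   ] f [ 0.3 -0.5  2.2] m [-0.05  0.04 -0.02] q [ 0.61  0.28 -0.73  1.79  0.2   1.15 -0.24] op 0.0118
```

>>> jog_arm --moves '[[[1.0,-0.29,0,0,0,-3,1],[2.1,-0.6,0,0,0,-6,1],[3.2,-0.92,0,0,0,-9,1],[4.3,-1.24,0,0,0,-12,1],[5.3,-1.52,0,0,0,-13,1]]]'

```text
t: 3.9
tcp_pos: [0.61, -0.0252, 0.3026]
orientation: [-2.509, -1.889, 0.003]
ft_force: [-3.9, 1.0, 3.4]
opening: 0.0115
grasp_force: 43.0
```

```bash
python3 st.py
```

```text
t 3.9 tcp [ 0.61   -0.0252  0.3026] yaw_y -16.05 z [-0.002  0.    -1.   ] f [-3.9  1.   3.4] m [0.15 0.91 0.04] q [ 0.54  0.38 -0.67  1.66  0.25  1.19 -0.47] op 0.0115
```

>>> jog_arm --moves '[[[0.38,-0.11,0.1,0,0,0,1],[0.77,-0.22,0.1,0,0,0,1],[0.96,-0.28,0.1,0,0,0,1],[1.06,-0.3,0.1,0,0,0,1],[1.06,-0.3,0.1,0,0,0,1]]]'

```text
t: 4.53
tcp_pos: [0.6193, -0.0277, 0.3029]
orientation: [-2.506, -1.889, 0.007]
ft_force: [-7.5, 1.3, 3.0]
opening: 0.0114
grasp_force: 42.9
```

```bash
python3 st.py
```

```text
t 4.53 tcp [ 0.6193 -0.0277  0.3029] yaw_y -15.99 z [-0.006  0.    -1.   ] f [-7.5  1.3  3. ] m [ 0.34  1.81 -0.07] q [ 0.53  0.4  -0.66  1.63  0.26  1.2  -0.47] op 0.0114
```

>>> jog_arm --moves '[[[0.1,-0.03,0,0,0,0,1],[0.1,-0.03,0,0,0,0,1],[0.19,-0.06,0,0,0,0,1],[0.19,-0.06,0,0,0,0,1]]]'

```text
t: 5.03
tcp_pos: [0.6208, -0.0282, 0.3027]
orientation: [-2.505, -1.888, 0.009]
ft_force: [-9.4, 2.3, 2.7]
opening: 0.0116
grasp_force: 42.8
```

>>> jog_arm --moves '[[[0.1,-0.03,0,0,0,0,1],[0.1,-0.03,0,0,0,0,1]]]'

```text
t: 5.28
tcp_pos: [0.6216, -0.0283, 0.3026]
orientation: [-2.504, -1.888, 0.009]
ft_force: [-10.0, 2.0, 2.8]
opening: 0.0108
grasp_force: 42.8
```

>>> jog_arm --moves '[[[0.1,-0.03,0,0,0,0,1],[0.1,-0.03,0,0,0,0,1]]]'

```text
t: 5.52
tcp_pos: [0.6224, -0.0286, 0.3024]
orientation: [-2.504, -1.888, 0.01]
ft_force: [-11.3, 1.7, 2.8]
opening: 0.0116
grasp_force: 42.8
```

>>> jog_arm --moves '[[[0.1,-0.03,0,0,0,0,1],[0.1,-0.03,0,0,0,0,1]]]'

```text
t: 5.78
tcp_pos: [0.6232, -0.0288, 0.3024]
orientation: [-2.503, -1.888, 0.011]
ft_force: [-11.1, 1.1, 3.3]
opening: 0.0113
grasp_force: 42.9
```

>>> jog_arm --moves '[[[0.1,-0.03,0,0,0,0,1],[0.1,-0.03,0,0,0,0,1]]]'

```text
t: 6.02
tcp_pos: [0.6238, -0.0289, 0.3021]
orientation: [-2.502, -1.887, 0.013]
ft_force: [-11.3, 2.5, 2.8]
opening: 0.0113
grasp_force: 43.0
```

>>> jog_arm --moves '[[[0.1,-0.03,0,0,0,0,1],[0.1,-0.03,0,0,0,0,1]]]'

```text
t: 6.28
tcp_pos: [0.6243, -0.029, 0.3017]
orientation: [-2.501, -1.887, 0.015]
ft_force: [-14.6, 2.7, 2.5]
opening: 0.0113
grasp_force: 43.1
```

```bash
python3 st.py
```

```text
t 6.28 tcp [ 0.6243 -0.029   0.3017] yaw_y -15.94 z [-0.013  0.001 -1.   ] f [-14.6   2.7   2.5] m [0.64 3.2  0.05] q [ 0.53  0.42 -0.66  1.62  0.27  1.21 -0.47] op 0.0113
```

>>> jog_arm --moves '[[[0.1,-0.03,0,0,0,0,1],[0.1,-0.03,0,0,0,0,1]]]'

```text
t: 6.52
tcp_pos: [0.6248, -0.029, 0.3014]
orientation: [-2.5, -1.886, 0.017]
ft_force: [-16.0, 3.2, 3.8]
opening: 0.0115
grasp_force: 43.1
```

>>> jog_arm --moves '[[[0,0,-0.1,0,0,0,1],[0,0,-0.2,0,0,0,1],[0,0,-0.2,0,0,0,1]]]'

```text
t: 6.9
tcp_pos: [0.6248, -0.029, 0.2994]
orientation: [-2.5, -1.886, 0.017]
ft_force: [-14.8, 3.3, 3.5]
opening: 0.0112
grasp_force: 43.1
```

>>> jog_arm --moves '[[[0,0,-0.1,0,0,0,1],[0,0,-0.2,0,0,0,1],[0,0,-0.2,0,0,0,1]]]'

```text
t: 7.28
tcp_pos: [0.6248, -0.029, 0.2975]
orientation: [-2.5, -1.886, 0.017]
ft_force: [-14.9, 3.6, 4.4]
opening: 0.0114
grasp_force: 43.1
```

```bash
python3 st.py
```

```text
t 7.28 tcp [ 0.6248 -0.029   0.2975] yaw_y -15.93 z [-0.015  0.002 -1.   ] f [-14.9   3.6   4.4] m [0.71 3.71 0.  ] q [ 0.53  0.42 -0.66  1.62  0.27  1.21 -0.47] op 0.0114
```

>>> jog_arm --moves '[[[0,0,-0.1,0,0,0,1],[0,0,-0.2,0,0,0,1],[0,0,-0.2,0,0,0,1]]]'

```text
t: 7.65
tcp_pos: [0.6248, -0.029, 0.2956]
orientation: [-2.5, -1.886, 0.017]
ft_force: [-15.3, 2.7, 4.0]
opening: 0.0115
grasp_force: 43.2
```

>>> jog_arm --moves '[[[0,0,-0.1,0,0,0,1],[0,0,-0.2,0,0,0,1],[0,0,-0.2,0,0,0,1]]]'

```text
t: 8.02
tcp_pos: [0.6248, -0.029, 0.2937]
orientation: [-2.5, -1.886, 0.017]
ft_force: [-16.8, 3.5, 5.3]
opening: 0.0112
grasp_force: 43.3
```

>>> jog_arm --moves '[[[0,0,-0.1,0,0,0,1],[0,0,-0.2,0,0,0,1],[0,0,-0.2,0,0,0,1]]]'

```text
t: 8.4
tcp_pos: [0.6248, -0.029, 0.2918]
orientation: [-2.5, -1.886, 0.017]
ft_force: [-17.2, 2.2, 5.7]
opening: 0.011
grasp_force: 43.4
```

```bash
python3 st.py
```

```text
t 8.4 tcp [ 0.6248 -0.029   0.2918] yaw_y -15.93 z [-0.015  0.001 -1.   ] f [-17.2   2.2   5.7] m [ 0.76  3.81 -0.02] q [ 0.52  0.43 -0.66  1.63  0.27  1.2  -0.47] op 0.011
```

>>> jog_arm --moves '[[[0,0,-0.1,0,0,0,1],[0,0,-0.2,0,0,0,1],[0,0,-0.2,0,0,0,1]]]'

```text
t: 8.78
tcp_pos: [0.6248, -0.029, 0.2899]
orientation: [-2.5, -1.886, 0.017]
ft_force: [-16.2, 2.3, 6.5]
opening: 0.0112
grasp_force: 43.5
```

>>> jog_arm --moves '[[[0,0,-0.1,0,0,0,1],[0,0,-0.2,0,0,0,1],[0,0,-0.2,0,0,0,1]]]'

```text
t: 9.15
tcp_pos: [0.6248, -0.0289, 0.2891]
orientation: [-2.5, -1.886, 0.017]
ft_force: [-18.1, 3.4, 11.5]
opening: 0.011
grasp_force: 44.3
```

>>> jog_arm --moves '[[[0,0,-0.1,0,0,0,1],[0,0,-0.1,0,0,0,1]]]'

```text
t: 9.4
tcp_pos: [0.6249, -0.0288, 0.289]
orientation: [-2.501, -1.887, 0.017]
ft_force: [-19.9, 3.3, 16.3]
opening: 0.0116
grasp_force: 45.0
```

```bash
python3 st.py
```

```text
t 9.4 tcp [ 0.6249 -0.0288  0.289 ] yaw_y -15.94 z [-0.014  0.001 -1.   ] f [-19.9   3.3  16.3] m [0.75 4.83 0.03] q [ 0.52  0.43 -0.66  1.63  0.28  1.19 -0.47] op 0.0116
```

>>> jog_arm --moves '[[[0,0,0.12,0,0,0,1],[0,0,0.25,0,0,0,1],[0,0,0.25,0,0,0,1]]]' --grip_force 70

```text
t: 9.78
tcp_pos: [0.6248, -0.029, 0.2897]
orientation: [-2.5, -1.886, 0.017]
ft_force: [-17.6, 2.4, 7.0]
opening: 0.0109
grasp_force: 69.4
```

>>> jog_arm --moves '[[[0,0,0,0,0,-4,1],[0,0,0,0,0,-8,1],[0,0,0,0,0,-12,1],[0,0,0,0,0,-16,1],[0,0,0,0,0,-20,1]]]'

```text
t: 10.4
tcp_pos: [0.6247, -0.0289, 0.2895]
orientation: [-2.793, -1.421, 0.02]
ft_force: [-17.0, 2.8, 6.8]
opening: 0.011
grasp_force: 69.4
```

```bash
python3 st.py
```

```text
t 10.4 tcp [ 0.6247 -0.0289  0.2895] yaw_y -36.06 z [-0.015  0.001 -1.   ] f [-17.    2.8   6.8] m [0.77 4.03 0.01] q [ 0.48  0.42 -0.6   1.63  0.24  1.19 -0.8 ] op 0.011
```

>>> jog_arm --moves '[[[0,0,0,0,0,-5,1],[0,0,0,0,0,-10,1],[0,0,0,0,0,-15,1],[0,0,0,0,0,-20,1],[0,0,0,0,0,-25,1]]]'

```text
t: 11.02
tcp_pos: [0.6246, -0.0288, 0.2895]
orientation: [-3.037, -0.783, 0.023]
ft_force: [-17.4, 4.2, 6.9]
opening: 0.0106
grasp_force: 69.5
```

>>> jog_arm --moves '[[[0,0,0,0,0,-5,1],[0,0,0,0,0,-10,1],[0,0,0,0,0,-15,1],[0,0,0,0,0,-20,1],[0,0,0,0,0,-25,1]]]'

```text
t: 11.65
tcp_pos: [0.6246, -0.0286, 0.2894]
orientation: [-3.137, -0.107, 0.024]
ft_force: [-17.3, 3.9, 6.1]
opening: 0.011
grasp_force: 69.6
```

```bash
python3 st.py
```

```text
t 11.65 tcp [ 0.6246 -0.0286  0.2894] yaw_y -86.08 z [-0.016  0.002 -1.   ] f [-17.3   3.9   6.1] m [ 1.02  4.07 -0.02] q [ 0.36  0.39 -0.45  1.63  0.18  1.18 -1.63] op 0.011
```

>>> jog_arm --moves '[[[0,0,0,0,0,-5,1],[0,0,0,0,0,-10,1],[0,0,0,0,0,-15,1],[0,0,0,0,0,-20.5,1],[0,0,0,0,0,-20.5,1]]]'

```text
t: 12.28
tcp_pos: [0.6246, -0.0284, 0.2894]
orientation: [-3.109, 0.449, 0.025]
ft_force: [-16.8, 4.5, 7.4]
opening: 0.0108
grasp_force: 69.7
```

>>> jog_arm --moves '[[[0,0,0.1,0,0,0,1],[0,0,0.2,0,0,0,1],[0,0,0.3,0,0,0,1],[0,0,0.3,0,0,0,1]]]'

```text
t: 12.78
tcp_pos: [0.6246, -0.0284, 0.2923]
orientation: [-3.109, 0.448, 0.025]
ft_force: [-16.7, 3.5, 5.8]
opening: 0.0107
grasp_force: 69.6
```

```bash
python3 st.py
```

```text
t 12.78 tcp [ 0.6246 -0.0284  0.2923] yaw_y -106.41 z [-0.016  0.003 -1.   ] f [-16.7   3.5   5.8] m [ 1.05  3.97 -0.  ] q [ 0.32  0.38 -0.39  1.63  0.15  1.18 -1.96] op 0.0107
```

>>> jog_arm --moves '[[[0,0,0.1,0,0,0,1],[0,0,0.15,0,0,0,1],[0,0,0.15,0,0,0,1]]]'

```text
t: 13.15
tcp_pos: [0.6246, -0.0284, 0.2935]
orientation: [-3.109, 0.448, 0.025]
ft_force: [-16.6, 4.2, 4.6]
opening: 0.011
grasp_force: 69.5
```

>>> jog_arm --moves '[[[0,0,0.1,0,0,0,1],[0,0,0.1,0,0,0,1]]]'

```text
t: 13.4
tcp_pos: [0.6246, -0.0285, 0.2936]
orientation: [-3.109, 0.448, 0.026]
ft_force: [-15.7, 4.5, 1.1]
opening: 0.0111
grasp_force: 68.8
```

>>> jog_arm --moves '[[[-0.15,0.04,-0.05,0,0,0,1],[-0.3,0.08,-0.05,0,0,0,1],[-0.3,0.08,-0.05,0,0,0,1]]]'

```text
t: 13.78
tcp_pos: [0.6231, -0.0283, 0.2938]
orientation: [-3.109, 0.449, 0.016]
ft_force: [-10.4, 4.0, -1.1]
opening: 0.0109
grasp_force: 68.6
```

```bash
python3 st.py
```

```text
t 13.78 tcp [ 0.6231 -0.0283  0.2938] yaw_y -106.43 z [-0.01   0.002 -1.   ] f [-10.4   4.   -1.1] m [ 0.79  2.11 -0.1 ] q [ 0.32  0.37 -0.39  1.64  0.15  1.17 -1.96] op 0.0109
```

>>> jog_arm --moves '[[[-0.15,0.06,0,0,0,0,1],[-0.3,0.12,0,0,0,0,1],[-0.3,0.12,0,0,0,0,1]]]'

```text
t: 14.15
tcp_pos: [0.6217, -0.0281, 0.294]
orientation: [-3.108, 0.45, 0.007]
ft_force: [-3.8, 3.1, -12.9]
opening: 0.0108
grasp_force: 68.0
```

```bash
python3 st.py
```

```text
t 14.15 tcp [ 0.6217 -0.0281  0.294 ] yaw_y -106.49 z [-0.004  0.001 -1.   ] f [ -3.8   3.1 -12.9] m [0.7  0.6  0.14] q [ 0.32  0.37 -0.39  1.64  0.15  1.17 -1.97] op 0.0108
```

>>> jog_arm --moves '[[[0,0,-0.1,0,0,0,1],[0,0,-0.2,0,0,0,1],[0,0,-0.2,0,0,0,1]]]'

```text
t: 14.52
tcp_pos: [0.6218, -0.028, 0.2938]
orientation: [-3.109, 0.451, 0.006]
ft_force: [-7.0, 3.6, -4.5]
opening: 0.0108
grasp_force: 69.3
```

```bash
python3 st.py
```

```text
t 14.53 tcp [ 0.6218 -0.028   0.2938] yaw_y -106.51 z [-0.004  0.001 -1.   ] f [-7.   3.6 -4.5] m [ 0.86  1.52 -0.01] q [ 0.32  0.37 -0.39  1.64  0.15  1.16 -1.97] op 0.0108
```

>>> jog_arm --moves '[[[0,0,-0.05,0,0,0,1],[0,0,-0.05,0,0,0,0.6],[0,0,-0.05,0,0,0,0.2],[0,0,-0.05,0,0,0,0.2],[0,0,-0.05,0,0,0,0.2]]]' --grip_force 20

```text
t: 15.15
tcp_pos: [0.623, -0.0291, 0.2943]
orientation: [3.109, -0.453, 0.002]
ft_force: [-0.5, -0.1, 0.1]
opening: 0.0338
grasp_force: 0.0
```

```bash
python3 st.py
```

```text
t 15.15 tcp [ 0.623  -0.0291  0.2943] yaw_y -106.57 z [ 0.001 -0.    -1.   ] f [-0.5 -0.1  0.1] m [ 0.03  0.02 -0.01] q [ 0.32  0.37 -0.39  1.64  0.15  1.16 -1.97] op 0.0338
```

Force is zero, so the wing is free. I'll rise straight up and check.

>>> jog_arm --moves '[[[0,0,2,0,0,0,0.2],[0,0,5,0,0,0,0.2],[0,0,8,0,0,0,-0.5],[0,0,11,0,0,0,-1],[0,0,11,0,0,0,-1]]]'

```text
t: 15.78
tcp_pos: [0.6235, -0.0284, 0.4083]
orientation: [-3.108, 0.452, -0.011]
ft_force: [0.1, -1.1, 0.7]
opening: 0.0848
grasp_force: 0.0
```

```bash
python3 st.py
python3 - <<'E'
from bench import vision
from h import *
d=vision.grab_frame("wrist"); cv2.imwrite("pics/w2.png",d["frame"][:,:,::-1])
P=cloud(d);z=P[...,2]
m=(z>.132)&(z<.17)&(abs(P[...,0]-.622)<.04)&(abs(P[...,1]+.029)<.04); q=P[m]
print(m.sum(),rect(q[:,:2]),np.median(q,0))
E
```

```text
t 15.78 tcp [ 0.6235 -0.0284  0.4083] yaw_y -106.54 z [ 0.007 -0.001 -1.   ] f [ 0.1 -1.1  0.7] m [-0.01  0.01 -0.03] q [ 0.33  0.29 -0.4   1.51  0.11  1.36 -1.94] op 0.0848
884 (array([620.9, -27.4]), array([11.7, 35.6]), 73.3290786743164) [ 0.62361912 -0.02808328  0.15016851]
```

View pics/w2.png

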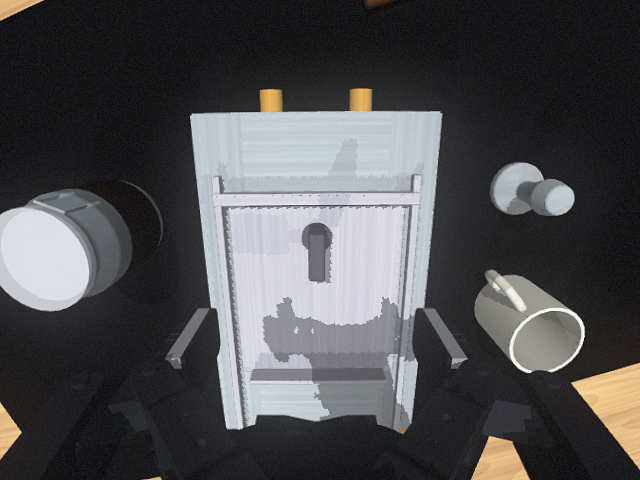

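The wing now lies along the box's x, at about (317,255), and the cover meets the stop bar at row 205. All three bystanders are in place. I'll check the cover's opening against the stop in the same view.

Run:
```python
from bench import vision
from h import *
d=vision.grab_frame("wrist");P=cloud(d);a=np.radians(-16.05)
xb=np.array([np.cos(a),np.sin(a)]);yb=np.array([-xb[1],xb[0]])
q=P[...,:2]-np.array([.565,-.0127]);X=q@xb;Y=q@yb;z=P[...,2]
def r(n,m): print(n,m.sum(),"x",np.percentile(X[m]*1e3,[1,50,99]).round(1),"z",np.median(z[m]).round(4))
r("stop",(abs(Y)<.06)&(X>.075)&(X<.115)&(z>.1005)&(z<.106))
r("lip",(abs(Y)<.06)&(X<-.06)&(X>-.12)&(z>.110)&(z<.116))
r("wing",(abs(Y)<.02)&(X>.02)&(X<.1)&(z>.145)&(z<.155))
r("boxend+",(abs(Y)<.06)&(X>.12)&(X<.18)&(z>.086)&(z<.095))
```

```text
stop 1870 x [86.6 91.8 96.6] z 0.103
lip 658 x [-82.9 -79.7 -78.1] z 0.1126
wing 820 x [40.3 59.3 75.2] z 0.1503
boxend+ 7733 x [120.3 140.5 159.6] z 0.091
```

```bash
python3 -c "
from bench import order
print(order.close_job())"
```

```text
the job is handed in; nothing more can be done
None
```

I handed the job in at about 16 s of the 48 s. The cover measures about 0.8 mm from home, the stud is turned to a quarter turn and sits about 9.5 mm in, and the gripper is clear; the hand-in call gave no verdict. I estimate the catch load peaked near 20 N, and the jar, mug and tamper look unmoved in the last picture.

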